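# Find the full bearing carton by hefting and put it with the order

## Robot

A 6-joint arm with a two-finger parallel gripper is mounted at the origin on the work surface. World frame = base frame: x ahead of the robot, y to its left, z up, the work surface at z = 0. Lengths are in m, angles in degrees, forces in N, time in s.
With the tool pointing down it reaches from about 0.4 to 0.825 m from the base axis. Payload 7 kg.
Tool frame: the origin (TCP) lies between the finger pads; the fingertips stand 22 mm ahead of it and the grasp point (between the pads) lies 3 mm ahead of it; z points along the fingers, y is the line along which they close (so a half turn about z gives the same grasp; the last joint's range is limited). The gripper opens to 88 mm and grips with 3 to 60 N. Pads are 19 mm wide; open, the fingers measure 130 mm over their backs; the gripper's body (78 mm by 193 mm) begins 47 mm behind the grasp point.
Start: joints at [-53.852, 20.546, 0.682, 0, -70.136, -16.507], TCP at [0.227, -0.636, 0.215] pointing down, gripper open.
Joint ranges: [-176.03, 176.03], [-82.01, 121.73], [-58.28, 71.71], [-173.87, 95.51], [-174.79, -0.11], [-173.66, 173.66]. Speed limits (degrees/s): [136.94, 136.94, 172.46, 180, 180, 180].

## Interface

Orientations are given as [roll, pitch, yaw] about the fixed x, y, z axes, in that order (R = Rz(yaw) Ry(pitch) Rx(roll)).
In Python, from plant import ctrl gives the robot as it stands.
- The arm moves only by the tool apply_moves, never from a script. Its argument "targets" is a list of rows, each an object with "travel": the shift along the tool's x, y, z in mm, a list of three; "roll": the turn about the tool's z in degrees; "jaw": the finger opening in mm, from 0 to 87.6. In form: [{"travel": [tx, ty, tz], "roll": roll, "jaw": jaw}, ...]. A call has 1 to 10 rows; each row shifts and turns the commanded pose from where the row before left it, along the tool's axes as they then stand; what a row does not reach is not made up. A row lasts 1/10 s, in which the tool goes at most 50 mm and 8.59 degrees, less where a joint would pass 70% of its speed; a pose out of reach is approached as far as the arm can. A call with a gripper value outside its range is refused whole. The fingers move at their own pace and stop on an object; the grip force is fixed at half the most. Time passes only in rows, so rows that do not move let the fingers close. It gives the time, the measured TCP pose, the force, the opening and the grip force at its end, in the units of the state.
- ctrl.get_obs(): the state, without advancing time (a new reading comes with each control period).
- ctrl.snapshot(name): name is "scene" or "top" or "wrist"; returns the picture (400x640x3 uint8, red, green, blue); there is no depth.
- ctrl.calibration(name): a dict with "K" (3x3 intrinsics, pixels), "dist_coeffs" ([k1, k2, p1, p2, k3] as OpenCV has them; the pictures are not rectified), "extrinsics" (4x4, takes a point from camera to world coordinates); the wrist camera has in their place "hand_eye" (4x4, takes a point from camera to tool coordinates, whose origin is the TCP and whose axes are the flange's). Camera axes: x right, y down, z forward; pixel columns grow to the right and rows downward; lengths in m; the calibration is good to about 2 mm. A picture is of the moment at which its call begins: read the wrist's pose just before it. calibration takes no time and is no camera call.
- ctrl.close_job(): hands the job in; it is judged then, once.
The state is a dict: "clock": time; "joint_pos": joint angles; "qvel": joint speeds; "tau": joint torques, N m; "tool_pos": TCP position; "orientation": TCP orientation; "force": force on the tool from outside, world axes, zero at the start; "moment": the same for the moment, N m; "opening": finger opening in m; "gripper_force": force on a finger pad.
Only numpy, scipy, OpenCV 4.12 (cv2) and the standard library are available. Lean on these libraries where they do the work, as an engineer would, in place of code of your own. Each camera call takes 0.05 s, during which the arm holds its last target. There are 200 camera calls.

## Task

Three identical taped cartons stand in the bays of the grey shelf tray: one is full of bearings, the other two are empties. Working from left to right as the robot sees them, lift each carton about 5 cm straight up to feel its weight and stand it back in its own bay before lifting the next. Then put the full one upright in the empty half of the blue order tote, setting it down without dropping it; leave both empties standing in their bays and everything else where it is.

Things in the scene. Friction and masses are not known exactly. Their poses are not given: they have to be found in the camera images.
- carton_1: The left (+y) one of three identical closed, taped yellow cartons with a red band: rigid, 90 mm long (own x), 60 mm wide (own y), 95 mm tall. Origin: centre of the underside, z up. At the start it stands roughly centred in its own bay, long side roughly along the tray's x. The full one, which may be any of the three, weighs about 0.6 to 0.85 kg, an empty one about 0.12 to 0.15 kg; they cannot be told apart by eye. Easily gripped from above across its 60 mm width.
- bay_1 (a point): Centre of the floor of the left (+y) bay of the shelf tray, 4 mm above the counter; axes as the tray's.
- carton_2: The middle one of three identical closed, taped yellow cartons with a red band: rigid, 90 mm long (own x), 60 mm wide (own y), 95 mm tall. Origin: centre of the underside, z up. At the start it stands roughly centred in its own bay, long side roughly along the tray's x. The full one, which may be any of the three, weighs about 0.6 to 0.85 kg, an empty one about 0.12 to 0.15 kg; they cannot be told apart by eye. Easily gripped from above across its 60 mm width.
- bay_2 (a point): Centre of the floor of the middle bay of the shelf tray, 4 mm above the counter; axes as the tray's.
- carton_3: The right (-y) one of three identical closed, taped yellow cartons with a red band: rigid, 90 mm long (own x), 60 mm wide (own y), 95 mm tall. Origin: centre of the underside, z up. At the start it stands roughly centred in its own bay, long side roughly along the tray's x. The full one, which may be any of the three, weighs about 0.6 to 0.85 kg, an empty one about 0.12 to 0.15 kg; they cannot be told apart by eye. Easily gripped from above across its 60 mm width.
- bay_3 (a point): Centre of the floor of the right (-y) bay of the shelf tray, 4 mm above the counter; axes as the tray's.
- shelf_tray: Fixed grey sheet-steel shelf tray, 160 mm in its x by 360 mm in its y, three bays side by side along y, 118 mm centre to centre, each 115 mm wide and 154 mm long inside; floor 4 mm thick; front lip, sides and dividers 22 mm high, far (+x) wall 50 mm high. Origin: centre of its underside. It stands either left or right of the tote, turned up to 0.15 rad.
- tote: Fixed blue order tote, open on top, 200 mm (own x) by 260 mm (own y), 50 mm high, walls and floor 4 mm; a 50 mm high divider along its x splits it into a free half (its +y side) and a half that already holds the sheave and the grease can (-y side). Each half is 124 mm wide (y) and 192 mm long (x) inside. Origin: centre of its underside; turned up to 0.15 rad.
- tote_free (a point): Centre of the floor of the tote's empty half, 4 mm above the counter; axes as the tote's.
- sheave: Loose dark steel V-belt sheave lying flat in the tote's filled half, 92 mm across, 34 mm tall. Origin: centre of its underside. Leave alone.
- grease_can: Loose red-labelled can, 54 mm across, 78 mm tall, standing in the tote's filled half. Origin: centre of its underside. Leave alone.
- pillow_block: Loose green pillow-block bearing behind the tray and tote, 125 mm long, 77 mm tall. Origin: centre of its underside. Leave alone.
- spray_can: Loose white and green spray can with a red cap, 64 mm across, 160 mm tall, at the far side of the counter. Origin: centre of its underside. Leave alone.
- stapler: Loose black stapler behind the tray and tote, on the right, 140 mm long, 42 mm tall. Origin: centre of its underside. Leave alone.
- calculator: Loose grey desk calculator behind the tray and tote, on the left, 120 x 75 x 21 mm. Origin: centre of its underside. Leave alone.
Mind the look-alikes: they are no part of the job. What is shaped like the carton_3 but pink is not meant.

How it is judged (in metres and radians):
On the way, in this order (a step that is already met when the one before it is completed fails the run):
1. the left carton is lifted clear over its bay (z of carton_1 in the frame of bay_1 above 0.025 m and horizontal distance between carton_1 and bay_1 below 0.06 m and contact force between carton_1 and the fingers above 0.5 N), for 0.2 s.
2. the left carton stands in its bay again and the middle carton is lifted clear over its bay (horizontal distance between carton_1 and bay_1 below 0.045 m and z of carton_1 in the frame of bay_1 below 0.006 m and angle between carton_1's own z axis and vertical below 0.1 rad and z of carton_2 in the frame of bay_2 above 0.025 m and horizontal distance between carton_2 and bay_2 below 0.06 m and contact force between carton_2 and the fingers above 0.5 N), for 0.2 s.
3. the left and middle cartons stand in their bays again and the right carton is lifted clear over its bay (horizontal distance between carton_1 and bay_1 below 0.045 m and z of carton_1 in the frame of bay_1 below 0.006 m and angle between each of carton_1, carton_2's own z axis and vertical below 0.1 rad and horizontal distance between carton_2 and bay_2 below 0.045 m and z of carton_2 in the frame of bay_2 below 0.006 m and z of carton_3 in the frame of bay_3 above 0.025 m and horizontal distance between carton_3 and bay_3 below 0.06 m and contact force between carton_3 and the fingers above 0.5 N), for 0.2 s.
At the end, for the whole second after the job is handed in: The full carton (weighing on the tote with over 3.5 N) stands still and upright (0.1 rad) on the floor of the tote's free half (base within 6 mm of it); the two empties stand upright on the floors of their own bays, within 45 mm of the bay centres ((((x of carton_1 in the frame of tote_free between -0.055 and 0.055 m and y of carton_1 in the frame of tote_free between -0.034 and 0.034 m and z of carton_1 in the frame of tote_free below 0.006 m and angle between carton_1's own z axis and vertical below 0.1 rad and linear speed of carton_1 below 0.02 m/s and contact force between carton_1 and tote above 3.5 N) and (horizontal distance between carton_2 and bay_2 below 0.045 m and z of carton_2 in the frame of bay_2 below 0.006 m and angle between carton_2's own z axis and vertical below 0.1 rad) and (horizontal distance between carton_3 and bay_3 below 0.045 m and z of carton_3 in the frame of bay_3 below 0.006 m and angle between carton_3's own z axis and vertical below 0.1 rad)) or ((x of carton_2 in the frame of tote_free between -0.055 and 0.055 m and y of carton_2 in the frame of tote_free between -0.034 and 0.034 m and z of carton_2 in the frame of tote_free below 0.006 m and angle between carton_2's own z axis and vertical below 0.1 rad and linear speed of carton_2 below 0.02 m/s and contact force between carton_2 and tote above 3.5 N) and (horizontal distance between carton_1 and bay_1 below 0.045 m and z of carton_1 in the frame of bay_1 below 0.006 m and angle between carton_1's own z axis and vertical below 0.1 rad) and (horizontal distance between carton_3 and bay_3 below 0.045 m and z of carton_3 in the frame of bay_3 below 0.006 m and angle between carton_3's own z axis and vertical below 0.1 rad)) or ((x of carton_3 in the frame of tote_free between -0.055 and 0.055 m and y of carton_3 in the frame of tote_free between -0.034 and 0.034 m and z of carton_3 in the frame of tote_free below 0.006 m and angle between carton_3's own z axis and vertical below 0.1 rad and linear speed of carton_3 below 0.02 m/s and contact force between carton_3 and tote above 3.5 N) and (horizontal distance between carton_1 and bay_1 below 0.045 m and z of carton_1 in the frame of bay_1 below 0.006 m and angle between carton_1's own z axis and vertical below 0.1 rad) and (horizontal distance between carton_2 and bay_2 below 0.045 m and z of carton_2 in the frame of bay_2 below 0.006 m and angle between carton_2's own z axis and vertical below 0.1 rad)))); the robot touches nothing.
It fails at once if the sheave or the grease can in the tote is shifted by more than 25 mm (distance of any of sheave, grease_can from where it was at the start of the episode above 0.025 m).
It fails at once if another loose thing on the counter is shifted by more than 25 mm (distance of any of pillow_block, spray_can, stapler, calculator from where it was at the start of the episode above 0.025 m).
It fails at once if a carton is dropped or thrown: it moves faster than 0.5 m/s (a fall of over 13 mm) with no finger on it ((linear speed of carton_1 above 0.5 m/s and contact force between carton_1 and the fingers below 0.05 N) or (linear speed of carton_2 above 0.5 m/s and contact force between carton_2 and the fingers below 0.05 N) or (linear speed of carton_3 above 0.5 m/s and contact force between carton_3 and the fingers below 0.05 N)).
It also fails if it takes over 72 s, if anything falls off the work surface, if the arm or the gripper's body presses on something with over 40 N, if the wrist force passes 120 N, or if a joint passes its speed limit or range.

## Working session

There is one attempt and no reset: what is moved stays moved. The work goes in short steps, Python scripts to look and compute and a tool call to move; the robot and the scene stay as the last step left them, time stands still between calls to the robot, and variables do not carry over. Pictures are saved under pics/ and viewed, at most 10 in all, crops included, and the job is handed in when it is done.

Besides the shell and the picture viewer there is one more tool, called as name(argument=value, ...) on one line, values as JSON. apply_moves: Moves the arm, as the interface text tells. Its arguments: {"type":"object","properties":{"targets":{"type":"array","items":{"type":"object","properties":{"travel":{"type":"array","items":{"type":"number"}},"roll":{"type":"number"},"jaw":{"type":"number"}}}}},"required":["targets"]}

```bash
mkdir -p pics; ls
python3 - <<'E'
from plant import ctrl
import cv2
for n in ("top","scene"):
    cv2.imwrite(f"pics/{n}0.png",ctrl.snapshot(n)[:,:,::-1])
    c=ctrl.calibration(n);print(n,c["K"],c["dist_coeffs"],c["extrinsics"])
print(ctrl.calibration("wrist"));print(ctrl.get_obs())
E
```

```text
pics
top [[505.07574619   0.         320.82754127]
 [  0.         505.07574619 195.574711  ]
 [  0.           0.           1.        ]] [-0.14352656  0.          0.          0.          0.        ] [[ 0.00527279 -0.98754003  0.15727965  0.23458472]
 [-0.99994288 -0.0037446   0.01001113 -0.0983185 ]
 [-0.00929744 -0.15732345 -0.98750336  1.62775766]
 [ 0.          0.          0.          1.        ]]
scene [[418.64860714   0.         319.71927856]
 [  0.         418.64860714 204.71905375]
 [  0.           0.           1.        ]] [-0.0329477  0.         0.         0.         0.       ] [[-0.84087418  0.32144913 -0.43543205  0.94775607]
 [ 0.5406903   0.46297445 -0.70235935  0.68503398]
 [-0.02417888 -0.82602973 -0.56310769  0.66539642]
 [ 0.          0.          0.          1.        ]]
{'K': array([[346.55524446,   0.        , 323.50485414],
       [  0.        , 346.55524446, 204.24109331],
       [  0.        ,   0.        ,   1.        ]]), 'dist_coeffs': array([-0.01186136,  0.        ,  0.        ,  0.        ,  0.        ]), 'hand_eye': array([[ 8.74088910e-05, -9.59693601e-01
[... 278 characters left out ...]
     1.00000000e+00]])}
{'clock': 0.1, 'joint_pos': array([-5.38518455e+01,  2.05884042e+01,  6.41396275e-01, -1.62579475e-02,
       -7.01366514e+01, -1.65082102e+01]), 'qvel': array([ 0.08296449, -0.14592776,  0.06900352,  0.04003092, -0.10035723,
        0.08158257]), 'tau': array([-2.30363294e-03, -5.84160161e+01,  2.93748450e+01,  7.01563329e+00,
        1.00538073e-02, -7.33478873e-05]), 'tool_pos': array([ 0.22671116, -0.63532772,  0.21442696]), 'orientation': array([ 1.79915446e+02, -9.11959543e-03, -1.60365584e+02]), 'force': array([ 0.52505796, -1.00255794,  0.53906892]), 'moment': array([-0.00389076, -0.00080405, -0.02189068]), 'gripper_force': 0.0, 'opening': 0.08785419558901077}
```

View pics/top0.png

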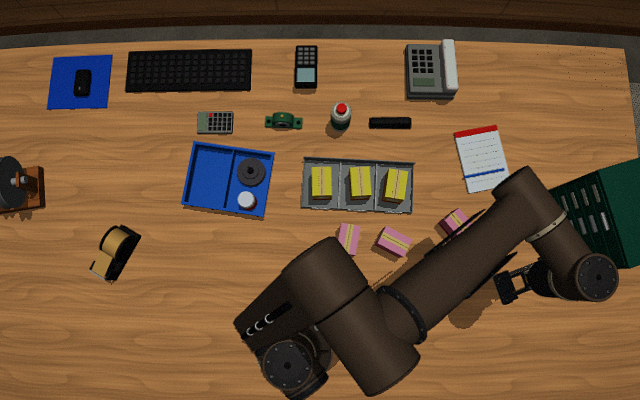

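View pics/scene0.png

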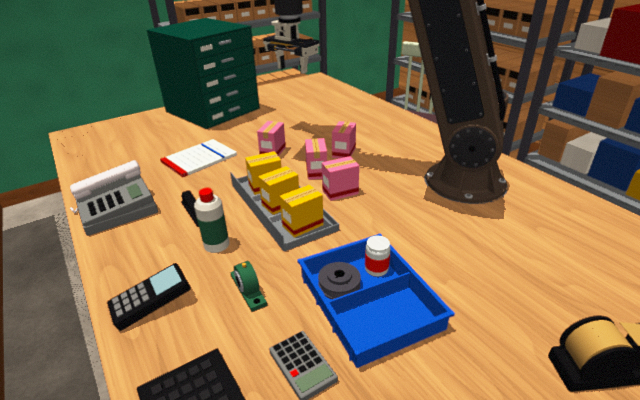

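Top view: the tote (blue, about 228,180) is on the left and the tray (about 357,185) on the right. Three yellow cartons stand in the bays at about (321,183), (360,183) and (396,186). The pink look-alikes at (348,240), (393,242) and (453,222) stand on the counter outside the tray, so they are not meant. I'll confirm in one enlarged crop and measure.

```bash
cat > h.py <<'E'
import numpy as np,cv2
from plant import ctrl
def ray(name,uv,z,T=None):
    c=ctrl.calibration(name)
    T=c["extrinsics"] if T is None else T
    p=cv2.undistortPoints(np.float64(uv).reshape(-1,1,2),c["K"],c["dist_coeffs"])[:,0]
    d=np.c_[p,np.ones(len(p))]@T[:3,:3].T; o=T[:3,3]
    return (o+d*((z-o[2])/d[:,2])[:,None])[:,:2]
def rect(P):  # centre, sides, angle of long side (deg, -90..90)
    (c,(w,h),a)=cv2.minAreaRect((P*1000).astype(np.float32))
    if w<h: w,h,a=h,w,a+90
    return np.round(c,1),round(w,1),round(h,1),round((a+90)%180-90,1)
def blobs(m,amin):
    m=cv2.morphologyEx(m,cv2.MORPH_CLOSE,np.ones((3,3),np.uint8))
    cs,_=cv2.findContours(m,cv2.RETR_EXTERNAL,cv2.CHAIN_APPROX_NONE)
    return sorted([c for c in cs if cv2.contourArea(c)>amin],key=lambda c:c[:,0,0].mean())
E
python3 - <<'E'
from h import *
im=cv2.imread("pics/top0.png");hsv=cv2.cvtColor(im,cv2.COLOR_BGR2HSV)
y=cv2.inRange(hsv,(23,150,130),(35,255,255));b=cv2.inRange(hsv,(105,150,60),(125,255,255))
roi=np.zeros(y.shape,np.uint8);roi[130:225,170:420]=255
for c in blobs(y&roi,100): print("carton px",c[:,0].mean(0),rect(ray("top",c[:,0],.099)))
for c in blobs(b&roi,500): print("tote",rect(ray("top",c[:,0],.05)),cv2.boxPoints(cv2.minAreaRect(c)).round())
# tray: low-saturation
g=cv2.inRange(hsv,(0,0,40),(179,70,200)); g2=roi.copy();g2[:,:298]=0
for c in blobs((g|y)&g2,1500): print("tray",rect(ray("top",c[:,0],.022)))
cv2.imwrite("pics/crop1.png",cv2.resize(im[130:260,290:420],None,fx=4.5,fy=4.5,interpolation=cv2.INTER_CUBIC))
E
```

```text
carton px [314.95522388 180.76119403] (array([523.7, -64.6]), 87.8, 18.6, 0.4)
carton px [327.33333333 180.5       ] (array([ 525.3, -102.7]), 85.5, 20.2, 2.8)
carton px [354.08955224 181.20895522] (array([ 524., -185.]), 88.8, 21.0, 3.5)
carton px [366.4        180.26153846] (array([ 526.9, -222.8]), 88.2, 20.8, 4.4)
carton px [389.89393939 182.92424242] (array([ 519.7, -295.6]), 88.4, 21.4, -9.5)
carton px [402.24242424 184.92424242] (array([ 513.4, -334. ]), 88.4, 21.0, -9.2)
tote (array([542.6, 217.6]), 270.1, 210.1, 81.6) [[181. 204.]
 [191. 139.]
 [274. 152.]
 [264. 216.]]
tray (array([ 527.5, -200.9]), 362.2, 171.1, 87.2)
```

View pics/crop1.png

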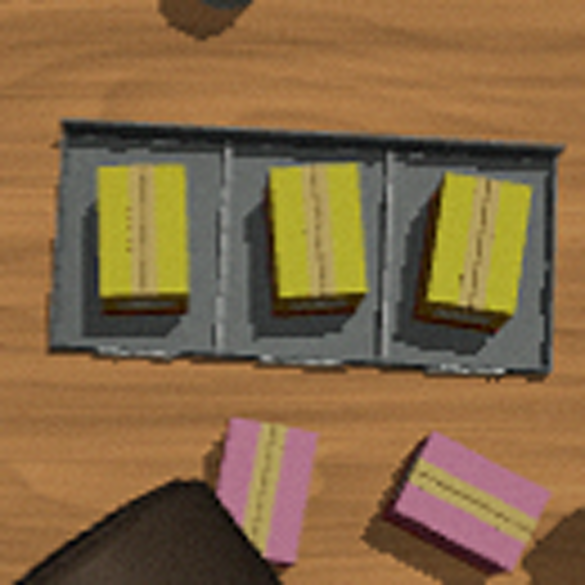

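The crop shows the three yellow cartons in the grey bays and the pink ones on the counter. Their centres, from the two yellow halves of each top, are c1 (524,-84) at 1.6°, c2 (525,-204) at 4° and c3 (516,-315) at -9.3°. I'll turn the tool first to check the sign.

apply_moves(targets=[{"travel": [0,0,0],"roll": 6,"jaw": 87},{"travel": [0,0,0],"roll": 6,"jaw": 87},{"travel": [0,0,0],"roll": 6,"jaw": 87},{"travel": [0,0,0],"roll": 0,"jaw": 87}])

```text
clock: 0.5
tool_pos: [0.2268, -0.6355, 0.2148]
orientation: [180.0, -0.0, -178.5]
force: [0.2, 0.8, -0.4]
opening: 0.087
gripper_force: 0.0
```

```bash
cat >> h.py <<'E'
def go(x,y,z,yaw=None):  # mm,deg: shift in tool axes (at present yaw) and roll
    o=ctrl.get_obs();p=o["tool_pos"]*1000;w=np.radians(o["orientation"][2])
    dx,dy,dz=np.array([x,y,z])-p
    r=0 if yaw is None else (o["orientation"][2]-yaw+180)%360-180
    print("t",o["clock"],"pos",p.round(1),"ori",o["orientation"].round(2),"F",o["force"].round(2),"open",o["opening"].round(4),"grip",round(o["gripper_force"],1))
    print("travel",np.round([dx*np.cos(w)+dy*np.sin(w),dx*np.sin(w)-dy*np.cos(w),-dz],1),"roll",round(r,1))
E
python3 -c "
from h import *
go(524.5,-84,200,-178.4)"
```

```text
Traceback (most recent call last):
  File "h.py", line 21, in go
    print("t",o["clock"],"pos",p.round(1),"ori",o["orientation"].round(2),"F",o["force"].round(2),"open",o["opening"].round(4),"grip",round(o["gripper_force"],1))
                                                                                                         ^^^^^^^^^^^^^^^^^^
AttributeError: 'float' object has no attribute 'round'
```

```bash
sed -i 's/o\["opening"\].round(4)/round(o["opening"],4)/' h.py
python3 -c "
from h import *
go(524.5,-84,200,-178.4)"
```

```text
t 0.5 pos [ 226.8 -635.5  214.8] ori [ 1.7995e+02 -2.0000e-02 -1.7845e+02] F [ 0.16  0.77 -0.39] open 0.087 grip 0.0
travel [-312.5  543.2   14.8] roll -0.1
```

apply_moves(targets=[{"travel": [-10,18,0],"roll": 0,"jaw": 87},{"travel": [-20,36,0],"roll": 0,"jaw": 87},{"travel": [-20,36,0],"roll": 0,"jaw": 87},{"travel": [-20,36,0],"roll": 0,"jaw": 87},{"travel": [-20,36,0],"roll": 0,"jaw": 87},{"travel": [-20,36,0],"roll": 0,"jaw": 87},{"travel": [-20,36,0],"roll": 0,"jaw": 87},{"travel": [-20,36,0],"roll": 0,"jaw": 87},{"travel": [-20,36,0],"roll": 0,"jaw": 87},{"travel": [-20,36,0],"roll": 0,"jaw": 87}])

```text
clock: 1.5
tool_pos: [0.4074, -0.2868, 0.2153]
orientation: [-180.0, 0.0, -178.2]
force: [0.9, 0.2, 0.5]
opening: 0.0873
gripper_force: 0.0
```

```bash
python3 -c "
from h import *
go(524.5,-84,200,-178.4)"
```

```text
t 1.5 pos [ 407.4 -286.8  215.3] ori [-1.8000e+02  2.0000e-02 -1.7816e+02] F [0.93 0.2  0.47] open 0.0873 grip 0.0
travel [-123.6  198.9   15.3] roll 0.2
```

apply_moves(targets=[{"travel": [-22,36,0],"roll": 0,"jaw": 87},{"travel": [-22,36,3],"roll": 0,"jaw": 87},{"travel": [-22,36,3],"roll": 0,"jaw": 87},{"travel": [-22,36,3],"roll": 0,"jaw": 87},{"travel": [-22,34,3],"roll": 0,"jaw": 87},{"travel": [-14,21,3],"roll": 0,"jaw": 87},{"travel": [0,0,0],"roll": 0,"jaw": 87}])

```text
clock: 2.2
tool_pos: [0.5264, -0.0835, 0.1995]
orientation: [180.0, -0.0, -178.0]
force: [-0.9, -0.8, 0.6]
opening: 0.0872
gripper_force: 0.0
```

```bash
cat >> h.py <<'E'
from scipy.spatial.transform import Rotation as R
def wrist(name):
    o=ctrl.get_obs();im=ctrl.snapshot("wrist")[:,:,::-1].copy();cv2.imwrite(name,im)
    T=np.eye(4);T[:3,:3]=R.from_euler("xyz",o["orientation"],degrees=True).as_matrix();T[:3,3]=o["tool_pos"]
    return im,T@ctrl.calibration("wrist")["hand_eye"]
E
python3 -c "
from h import *
go(524.5,-84,80,-178.4)
im,T=wrist('pics/w1.png')
y=cv2.inRange(cv2.cvtColor(im,cv2.COLOR_BGR2HSV),(23,150,130),(35,255,255))
for c in blobs(y,300): print(c[:,0].min(0),c[:,0].max(0),rect(ray('wrist',c[:,0],.099,T)))
"
```

```text
t 2.2 pos [526.4 -83.5 199.5] ori [ 1.80e+02 -5.00e-02 -1.78e+02] F [-0.87 -0.85  0.65] open 0.0872 grip 0.0
travel [  1.9  -0.4 119.5] roll 0.4
[  0 115] [ 24 227] (array([ 513.1, -332.5]), 91.3, 19.8, -11.8)
[ 43 124] [ 72 236] (array([ 519.2, -296. ]), 90.9, 21.8, -9.1)
[126 137] [169 246] (array([ 526. , -224.5]), 90.6, 21.8, 4.0)
[176 135] [216 245] (array([ 523.2, -185.3]), 90.9, 22.0, 3.5)
[284 142] [310 249] (array([ 525. , -104.3]), 89.4, 20.5, 1.4)
[333 142] [360 249] (array([523.6, -65.3]), 89.1, 20.6, 2.0)
```

View pics/w1.png

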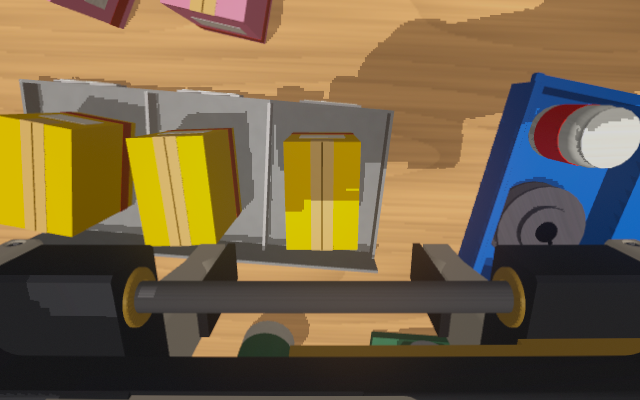

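The picture shows carton 1 straight between the fingers (top at about 284–360, 142–249), and the wrist measurement agrees with the top view. I'll go down on it.

apply_moves(targets=[{"travel": [2,1,15],"roll": 0,"jaw": 87},{"travel": [0,0,20],"roll": 0,"jaw": 87},{"travel": [0,0,20],"roll": 0,"jaw": 87},{"travel": [0,0,20],"roll": 0,"jaw": 87},{"travel": [0,0,20],"roll": 0,"jaw": 87},{"travel": [0,0,15],"roll": 0,"jaw": 87},{"travel": [0,0,9],"roll": 0,"jaw": 87},{"travel": [0,0,0],"roll": 0,"jaw": 87},{"travel": [0,0,0],"roll": 0,"jaw": 50},{"travel": [0,0,0],"roll": 0,"jaw": 50}])

```text
clock: 3.25
tool_pos: [0.5238, -0.0851, 0.0822]
orientation: [180.0, 0.1, -178.3]
force: [0.7, 0.0, -1.0]
opening: 0.0763
gripper_force: 0.0
```

apply_moves(targets=[{"travel": [0,0,0],"roll": 0,"jaw": 50},{"travel": [0,0,0],"roll": 0,"jaw": 50},{"travel": [0,0,0],"roll": 0,"jaw": 50},{"travel": [0,0,0],"roll": 0,"jaw": 50}])

```text
clock: 3.65
tool_pos: [0.5235, -0.085, 0.0818]
orientation: [-180.0, 0.0, -178.3]
force: [-0.6, -0.5, 5.3]
opening: 0.0595
gripper_force: 30.0
```

apply_moves(targets=[{"travel": [0,0,-5],"roll": 0,"jaw": 50},{"travel": [0,0,-10],"roll": 0,"jaw": 50},{"travel": [0,0,-10],"roll": 0,"jaw": 50},{"travel": [0,0,-10],"roll": 0,"jaw": 50},{"travel": [0,0,-10],"roll": 0,"jaw": 50},{"travel": [0,0,-5],"roll": 0,"jaw": 50},{"travel": [0,0,0],"roll": 0,"jaw": 50},{"travel": [0,0,0],"roll": 0,"jaw": 50},{"travel": [0,0,0],"roll": 0,"jaw": 50},{"travel": [0,0,0],"roll": 0,"jaw": 50}])

```text
clock: 4.65
tool_pos: [0.5229, -0.085, 0.1308]
orientation: [-180.0, -0.1, -178.4]
force: [-0.2, 0.2, -1.7]
opening: 0.0593
gripper_force: 30.0
```

```bash
python3 -c "
from h import *
go(524.5,-84,82)
im,T=wrist('pics/w2.png')
go(524.5,-84,82)"
```

```text
t 4.65 pos [522.9 -85.  130.8] ori [-1.7999e+02 -5.0000e-02 -1.7836e+02] F [-0.22  0.19 -1.73] open 0.0593 grip 30.0
travel [-1.6  1.  48.8] roll 0
t 4.7 pos [523.  -85.  130.8] ori [-1.7999e+02 -5.0000e-02 -1.7836e+02] F [ 0.88  0.55 -0.9 ] open 0.0593 grip 30.0
travel [-1.6  1.  48.8] roll 0
```

The reading is about 1.3 N, so carton 1 is empty. I'll set it back down.

apply_moves(targets=[{"travel": [0,0,5],"roll": 0,"jaw": 50},{"travel": [0,0,10],"roll": 0,"jaw": 50},{"travel": [0,0,10],"roll": 0,"jaw": 50},{"travel": [0,0,10],"roll": 0,"jaw": 50},{"travel": [0,0,6],"roll": 0,"jaw": 50},{"travel": [0,0,4],"roll": 0,"jaw": 50},{"travel": [0,0,3],"roll": 0,"jaw": 50},{"travel": [0,0,1],"roll": 0,"jaw": 50},{"travel": [0,0,0],"roll": 0,"jaw": 50},{"travel": [0,0,0],"roll": 0,"jaw": 50}])

```text
clock: 5.7
tool_pos: [0.5234, -0.085, 0.0826]
orientation: [180.0, 0.0, -178.4]
force: [0.3, -0.2, -1.5]
opening: 0.0597
gripper_force: 30.0
```

apply_moves(targets=[{"travel": [0,0,1],"roll": 0,"jaw": 50},{"travel": [0,0,0],"roll": 0,"jaw": 50},{"travel": [0,0,0],"roll": 0,"jaw": 87},{"travel": [0,0,0],"roll": 0,"jaw": 87},{"travel": [0,0,0],"roll": 0,"jaw": 87},{"travel": [0,0,0],"roll": 0,"jaw": 87},{"travel": [0,0,0],"roll": 0,"jaw": 87},{"travel": [0,0,-15],"roll": 0,"jaw": 87},{"travel": [0,0,-20],"roll": 0,"jaw": 87},{"travel": [0,0,-20],"roll": 0,"jaw": 87}])

```text
clock: 6.7
tool_pos: [0.5229, -0.085, 0.1366]
orientation: [-180.0, -0.1, -178.4]
force: [1.3, 0.3, -0.0]
opening: 0.0867
gripper_force: 0.0
```

```bash
python3 -c "
from h import *
go(524.6,-204.9,140,-176.2)"
```

```text
t 6.7 pos [522.9 -85.  136.6] ori [-1.7999e+02 -5.0000e-02 -1.7836e+02] F [ 1.33  0.31 -0.02] open 0.0867 grip 0.0
travel [   1.8 -119.9   -3.4] roll -2.2
```

apply_moves(targets=[{"travel": [0,-10,-5],"roll": 0,"jaw": 87},{"travel": [0,-25,0],"roll": 0,"jaw": 87},{"travel": [0,-25,0],"roll": 0,"jaw": 87},{"travel": [0,-25,0],"roll": 0,"jaw": 87},{"travel": [0,-25,0],"roll": 0,"jaw": 87},{"travel": [2,-10,0],"roll": -2.2,"jaw": 87},{"travel": [0,0,0],"roll": 0,"jaw": 87}])

```text
clock: 7.4
tool_pos: [0.5239, -0.2066, 0.1404]
orientation: [180.0, -0.1, -176.2]
force: [-0.5, 0.6, 0.5]
opening: 0.087
gripper_force: 0.0
```

```bash
python3 -c "
from h import *
go(524.6,-204.9,82,-176.2)
im,T=wrist('pics/w3.png')
y=cv2.inRange(cv2.cvtColor(im,cv2.COLOR_BGR2HSV),(23,150,130),(35,255,255))
for c in blobs(y,300): print(c[:,0].min(0),c[:,0].max(0),rect(ray('wrist',c[:,0],.099,T)))
"
```

```text
t 7.4 pos [ 523.9 -206.6  140.4] ori [ 1.7999e+02 -8.0000e-02 -1.7624e+02] F [-0.47  0.64  0.5 ] open 0.087 grip 0.0
travel [-0.8  1.6 58.4] roll -0.0
[102 122] [143 244] (array([ 508.2, -333.9]), 80.9, 21.1, -9.0)
[160 136] [208 271] (array([ 519. , -296.2]), 90.7, 21.7, -9.1)
[277 157] [312 280] (array([ 522.6, -224.5]), 83.2, 21.0, 3.8)
[339 157] [374 280] (array([ 520.1, -185.9]), 83.3, 21.0, 4.0)
[460 168] [507 279] (array([ 517.5, -104.8]), 75.8, 21.5, 1.6)
[522 170] [568 244] (array([503.2, -66.3]), 49.7, 20.9, 1.8)
```

apply_moves(targets=[{"travel": [-1,-1,12],"roll": 0,"jaw": 87},{"travel": [0,0,15],"roll": 0,"jaw": 87},{"travel": [0,0,15],"roll": 0,"jaw": 87},{"travel": [0,0,10],"roll": 0,"jaw": 87},{"travel": [0,0,7],"roll": 0,"jaw": 87},{"travel": [0,0,0],"roll": 0,"jaw": 87},{"travel": [0,0,0],"roll": 0,"jaw": 50},{"travel": [0,0,0],"roll": 0,"jaw": 50},{"travel": [0,0,0],"roll": 0,"jaw": 50},{"travel": [0,0,0],"roll": 0,"jaw": 50}])

```text
clock: 8.45
tool_pos: [0.526, -0.206, 0.0827]
orientation: [-180.0, 0.1, -176.2]
force: [0.3, 1.1, 0.5]
opening: 0.0604
gripper_force: 0.3
```

apply_moves(targets=[{"travel": [0,0,0],"roll": 0,"jaw": 50},{"travel": [0,0,0],"roll": 0,"jaw": 50},{"travel": [0,0,0],"roll": 0,"jaw": 50},{"travel": [0,0,0],"roll": 0,"jaw": 50}])

```text
clock: 8.85
tool_pos: [0.526, -0.2059, 0.0826]
orientation: [-180.0, 0.0, -176.2]
force: [-0.2, 2.0, 4.5]
opening: 0.0594
gripper_force: 30.0
```

apply_moves(targets=[{"travel": [0,0,-5],"roll": 0,"jaw": 50},{"travel": [0,0,-10],"roll": 0,"jaw": 50},{"travel": [0,0,-10],"roll": 0,"jaw": 50},{"travel": [0,0,-10],"roll": 0,"jaw": 50},{"travel": [0,0,-10],"roll": 0,"jaw": 50},{"travel": [0,0,-5],"roll": 0,"jaw": 50},{"travel": [0,0,0],"roll": 0,"jaw": 50},{"travel": [0,0,0],"roll": 0,"jaw": 50},{"travel": [0,0,0],"roll": 0,"jaw": 50},{"travel": [0,0,0],"roll": 0,"jaw": 50}])

```text
clock: 9.85
tool_pos: [0.5254, -0.2059, 0.1318]
orientation: [180.0, -0.1, -176.2]
force: [0.5, -0.1, -0.8]
opening: 0.0598
gripper_force: 30.0
```

The reading is about 1 N, so carton 2 is empty too. I'll set it back down.

apply_moves(targets=[{"travel": [0,0,5],"roll": 0,"jaw": 50},{"travel": [0,0,10],"roll": 0,"jaw": 50},{"travel": [0,0,10],"roll": 0,"jaw": 50},{"travel": [0,0,10],"roll": 0,"jaw": 50},{"travel": [0,0,6],"roll": 0,"jaw": 50},{"travel": [0,0,4],"roll": 0,"jaw": 50},{"travel": [0,0,3],"roll": 0,"jaw": 50},{"travel": [0,0,2],"roll": 0,"jaw": 50},{"travel": [0,0,0],"roll": 0,"jaw": 50},{"travel": [0,0,0],"roll": 0,"jaw": 50}])

```text
clock: 10.85
tool_pos: [0.5261, -0.206, 0.0827]
orientation: [-180.0, 0.1, -176.1]
force: [-0.8, 1.2, 0.7]
opening: 0.059
gripper_force: 30.0
```

apply_moves(targets=[{"travel": [0,0,0],"roll": 0,"jaw": 87},{"travel": [0,0,0],"roll": 0,"jaw": 87},{"travel": [0,0,0],"roll": 0,"jaw": 87},{"travel": [0,0,0],"roll": 0,"jaw": 87},{"travel": [0,0,0],"roll": 0,"jaw": 87},{"travel": [0,0,-15],"roll": 0,"jaw": 87},{"travel": [0,0,-20],"roll": 0,"jaw": 87},{"travel": [0,0,-20],"roll": 0,"jaw": 87},{"travel": [0,0,-5],"roll": 0,"jaw": 87}])

```text
clock: 11.75
tool_pos: [0.527, -0.2062, 0.1445]
orientation: [-179.9, 0.2, -176.1]
force: [0.4, -0.2, 0.4]
opening: 0.0868
gripper_force: 0.0
```

```bash
python3 -c "
from h import *
go(516.3,-314.3,140,170.7)"
```

```text
t 11.75 pos [ 527.  -206.2  144.5] ori [-179.95    0.19 -176.14] F [ 0.36 -0.2   0.41] open 0.0868 grip 0.0
travel [  18.  -107.1    4.5] roll 13.2
```

apply_moves(targets=[{"travel": [3,-10,0],"roll": 0,"jaw": 87},{"travel": [4,-25,0],"roll": 0,"jaw": 87},{"travel": [4,-25,0],"roll": 0,"jaw": 87},{"travel": [4,-25,0],"roll": 0,"jaw": 87},{"travel": [3,-22,0],"roll": 0,"jaw": 87},{"travel": [0,0,0],"roll": 6.6,"jaw": 87},{"travel": [0,0,0],"roll": 6.6,"jaw": 87},{"travel": [0,0,0],"roll": 0,"jaw": 87}])

```text
clock: 12.55
tool_pos: [0.5139, -0.3144, 0.1408]
orientation: [180.0, -0.1, 170.5]
force: [-0.1, 0.4, -0.2]
opening: 0.087
gripper_force: 0.0
```

```bash
python3 -c "
from h import *
go(516.3,-314.3,82,170.7)
im,T=wrist('pics/w4.png')
y=cv2.inRange(cv2.cvtColor(im,cv2.COLOR_BGR2HSV),(23,150,130),(35,255,255))
for c in blobs(y,300): print(c[:,0].min(0),c[:,0].max(0),rect(ray('wrist',c[:,0],.099,T)))
"
```

```text
t 12.55 pos [ 513.9 -314.4  140.8] ori [ 1.7998e+02 -1.2000e-01  1.7049e+02] F [-0.08  0.4  -0.24] open 0.087 grip 0.0
travel [-2.3  0.5 58.8] roll -0.2
[272 160] [308 280] (array([ 509.1, -334.2]), 81.7, 20.9, -9.1)
[335 159] [369 280] (array([ 515.2, -296. ]), 82.3, 21.0, -9.0)
[438 149] [486 278] (array([ 525.6, -224.9]), 89.8, 21.3, 4.2)
[502 134] [543 244] (array([ 514.9, -186.6]), 73.7, 21.1, 4.1)
```

apply_moves(targets=[{"travel": [-2,1,12],"roll": 0,"jaw": 87},{"travel": [0,0,15],"roll": 0,"jaw": 87},{"travel": [0,0,15],"roll": 0,"jaw": 87},{"travel": [0,0,10],"roll": 0,"jaw": 87},{"travel": [0,0,7],"roll": 0,"jaw": 87},{"travel": [0,0,0],"roll": 0,"jaw": 87},{"travel": [0,0,0],"roll": 0,"jaw": 50},{"travel": [0,0,0],"roll": 0,"jaw": 50},{"travel": [0,0,0],"roll": 0,"jaw": 50},{"travel": [0,0,0],"roll": 0,"jaw": 50}])

```text
clock: 13.6
tool_pos: [0.5175, -0.3139, 0.0841]
orientation: [-179.9, 0.1, 170.7]
force: [-0.5, -4.2, 2.7]
opening: 0.0606
gripper_force: 2.1
```

apply_moves(targets=[{"travel": [0,0,0],"roll": 0,"jaw": 50},{"travel": [0,0,0],"roll": 0,"jaw": 50},{"travel": [0,0,0],"roll": 0,"jaw": 50},{"travel": [0,0,0],"roll": 0,"jaw": 50}])

```text
clock: 14.0
tool_pos: [0.5175, -0.314, 0.0841]
orientation: [-179.9, 0.1, 170.7]
force: [-0.5, -4.7, 5.8]
opening: 0.0592
gripper_force: 30.0
```

apply_moves(targets=[{"travel": [0,0,-5],"roll": 0,"jaw": 50},{"travel": [0,0,-10],"roll": 0,"jaw": 50},{"travel": [0,0,-10],"roll": 0,"jaw": 50},{"travel": [0,0,-10],"roll": 0,"jaw": 50},{"travel": [0,0,-10],"roll": 0,"jaw": 50},{"travel": [0,0,-5],"roll": 0,"jaw": 50},{"travel": [0,0,0],"roll": 0,"jaw": 50},{"travel": [0,0,0],"roll": 0,"jaw": 50},{"travel": [0,0,0],"roll": 0,"jaw": 50},{"travel": [0,0,0],"roll": 0,"jaw": 50}])

```text
clock: 15.0
tool_pos: [0.5167, -0.3131, 0.1327]
orientation: [180.0, -0.1, 170.6]
force: [-0.3, -0.1, -8.0]
opening: 0.0592
gripper_force: 29.9
```

Carton 3 reads about 8 N, so it is the full one. I'll stand it back in its bay as the task asks, then re-grip it for the transfer.

apply_moves(targets=[{"travel": [0,0,5],"roll": 0,"jaw": 50},{"travel": [0,0,10],"roll": 0,"jaw": 50},{"travel": [0,0,10],"roll": 0,"jaw": 50},{"travel": [0,0,10],"roll": 0,"jaw": 50},{"travel": [0,0,6],"roll": 0,"jaw": 50},{"travel": [0,0,4],"roll": 0,"jaw": 50},{"travel": [0,0,3],"roll": 0,"jaw": 50},{"travel": [0,0,2],"roll": 0,"jaw": 50},{"travel": [0,0,0],"roll": 0,"jaw": 50},{"travel": [0,0,0],"roll": 0,"jaw": 50}])

```text
clock: 16.0
tool_pos: [0.5174, -0.3135, 0.0841]
orientation: [-180.0, 0.1, 170.7]
force: [-2.1, -0.3, -0.6]
opening: 0.0594
gripper_force: 30.0
```

apply_moves(targets=[{"travel": [0,0,0],"roll": 0,"jaw": 75},{"travel": [0,0,0],"roll": 0,"jaw": 75},{"travel": [0,0,0],"roll": 0,"jaw": 75},{"travel": [0,0,0],"roll": 0,"jaw": 75},{"travel": [0,0,3],"roll": 0,"jaw": 75},{"travel": [0,0,0],"roll": 0,"jaw": 50},{"travel": [0,0,0],"roll": 0,"jaw": 50},{"travel": [0,0,0],"roll": 0,"jaw": 50},{"travel": [0,0,0],"roll": 0,"jaw": 50},{"travel": [0,0,0],"roll": 0,"jaw": 50}])

```text
clock: 17.0
tool_pos: [0.5171, -0.3137, 0.0805]
orientation: [-180.0, 0.0, 170.6]
force: [-0.4, -4.8, 1.2]
opening: 0.0595
gripper_force: 30.0
```

apply_moves(targets=[{"travel": [0,0,0],"roll": 0,"jaw": 50},{"travel": [0,0,-5],"roll": 0,"jaw": 50},{"travel": [0,0,-15],"roll": 0,"jaw": 50},{"travel": [0,0,-20],"roll": 0,"jaw": 50},{"travel": [0,0,-20],"roll": 0,"jaw": 50},{"travel": [0,0,-20],"roll": 0,"jaw": 50},{"travel": [0,0,-20],"roll": 0,"jaw": 50},{"travel": [0,0,-20],"roll": 0,"jaw": 50},{"travel": [0,0,-5],"roll": 0,"jaw": 50},{"travel": [0,0,0],"roll": 0,"jaw": 50}])

```text
clock: 18.0
tool_pos: [0.5169, -0.3125, 0.2048]
orientation: [179.9, -0.0, 170.6]
force: [0.2, -0.1, -8.2]
opening: 0.0598
gripper_force: 30.0
```

```bash
python3 -c "
from h import *
go(556,285,206,171.6)"
```

```text
t 18.0 pos [ 516.9 -312.5  204.8] ori [ 1.7993e+02 -1.0000e-02  1.7063e+02] F [ 0.22 -0.09 -8.22] open 0.0598 grip 30.0
travel [ 58.7 595.9  -1.2] roll -1.0
```

apply_moves(targets=[{"travel": [1,10,0],"roll": 0,"jaw": 50},{"travel": [2,20,0],"roll": 0,"jaw": 50},{"travel": [3,30,0],"roll": 0,"jaw": 50},{"travel": [3,30,0],"roll": 0,"jaw": 50},{"travel": [3,30,0],"roll": 0,"jaw": 50},{"travel": [3,30,0],"roll": 0,"jaw": 50},{"travel": [3,30,0],"roll": 0,"jaw": 50},{"travel": [3,30,0],"roll": 0,"jaw": 50},{"travel": [3,30,0],"roll": 0,"jaw": 50},{"travel": [3,30,0],"roll": 0,"jaw": 50}])

```text
clock: 19.0
tool_pos: [0.533, -0.0407, 0.2036]
orientation: [-180.0, -0.2, 170.6]
force: [1.6, 0.5, -8.3]
opening: 0.0594
gripper_force: 30.0
```

apply_moves(targets=[{"travel": [3,30,0],"roll": 0,"jaw": 50},{"travel": [3,30,0],"roll": 0,"jaw": 50},{"travel": [3,30,0],"roll": 0,"jaw": 50},{"travel": [3,30,0],"roll": 0,"jaw": 50},{"travel": [3,30,0],"roll": 0,"jaw": 50},{"travel": [3,30,0],"roll": 0,"jaw": 50},{"travel": [3,30,0],"roll": 0,"jaw": 50},{"travel": [2,20,0],"roll": 0,"jaw": 50},{"travel": [1,10,0],"roll": 0,"jaw": 50},{"travel": [0,0,0],"roll": 0,"jaw": 50}])

```text
clock: 20.0
tool_pos: [0.5491, 0.1993, 0.2041]
orientation: [-179.9, -0.1, 170.7]
force: [0.5, -0.3, -8.7]
opening: 0.0594
gripper_force: 30.0
```

```bash
python3 -c "
from h import *
go(556,285,206,171.6)
im,T=wrist('pics/w5.png')
"
```

```text
t 20.0 pos [549.1 199.3 204.1] ori [-1.7994e+02 -8.0000e-02  1.7072e+02] F [ 0.48 -0.3  -8.69] open 0.0594 grip 30.0
travel [ 7.  85.7 -1.9] roll -0.9
```

View pics/w5.png

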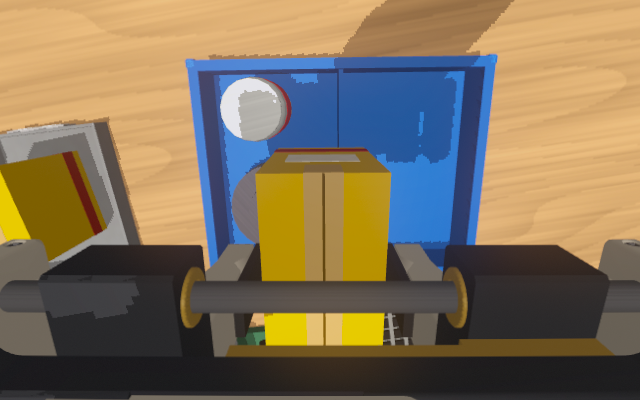

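The picture shows the carton over the tote. The rim's near corners are at about (188,61) and (496,57), the divider end at (340,68), the free half on the right is empty, and the can and sheave are on the left. I'll refine the tote centre from these corners.

```bash
python3 -c "
from h import *
o=ctrl.get_obs()
T=np.eye(4);T[:3,:3]=R.from_euler('xyz',o['orientation'],degrees=True).as_matrix();T[:3,3]=o['tool_pos']
P=ray('wrist',[[188,61],[496,57]],.05,T@ctrl.calibration('wrist')['hand_eye'])*1000
d=P[1]-P[0];L=np.linalg.norm(d);e=d/L;x=np.array([e[1],-e[0]])
c=P.mean(0)+100*x; f=c+64*e
print(P,L,'yaw',np.degrees(np.arctan2(-e[0],e[1])),'tote',c,'free',f)
go(f[0],f[1],206,171.6)"
```

```text
[[420.2708583  100.15326786]
 [460.28457263 364.68623144]] 267.5421203404593 yaw -8.601453649604636 tote [539.15297415 217.46370674] free [548.72484162 280.7438723 ]
t 20.05 pos [548.9 198.3 204.2] ori [-1.7992e+02 -9.0000e-02  1.7068e+02] F [ 0.73 -0.57 -7.97] open 0.0597 grip 30.0
travel [13.5 81.3 -1.8] roll -0.9
```

apply_moves(targets=[{"travel": [1,10,0],"roll": 0,"jaw": 50},{"travel": [3,23,0],"roll": 0,"jaw": 50},{"travel": [3,25,0],"roll": 0,"jaw": 50},{"travel": [2,18,0],"roll": 0,"jaw": 50},{"travel": [1,7,0],"roll": -0.9,"jaw": 50},{"travel": [0,0,10],"roll": 0,"jaw": 50},{"travel": [0,0,20],"roll": 0,"jaw": 50},{"travel": [0,0,20],"roll": 0,"jaw": 50},{"travel": [0,0,10],"roll": 0,"jaw": 50},{"travel": [0,0,0],"roll": 0,"jaw": 50}])

```text
clock: 21.05
tool_pos: [0.5523, 0.2802, 0.1432]
orientation: [-179.8, -0.2, 171.5]
force: [-0.3, -0.6, -8.2]
opening: 0.0596
gripper_force: 30.0
```

```bash
python3 -c "
from h import *
go(552,282,80.5,171.5)
wrist('pics/w6.png')"
```

```text
t 21.05 pos [552.3 280.2 143.2] ori [-1.7983e+02 -1.5000e-01  1.7149e+02] F [-0.32 -0.58 -8.22] open 0.0596 grip 30.0
travel [ 0.5  1.7 62.7] roll -0.0
```

View pics/w6.png

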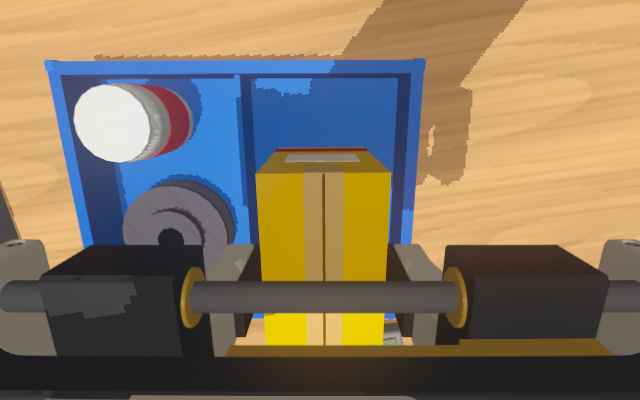

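The carton (257–390) is centred over the free half (between divider at 243 and wall at 412). I'll lower it.

apply_moves(targets=[{"travel": [0,1,8],"roll": 0,"jaw": 50},{"travel": [0,0,12],"roll": 0,"jaw": 50},{"travel": [0,0,12],"roll": 0,"jaw": 50},{"travel": [0,0,10],"roll": 0,"jaw": 50},{"travel": [0,0,8],"roll": 0,"jaw": 50},{"travel": [0,0,5],"roll": 0,"jaw": 50},{"travel": [0,0,3],"roll": 0,"jaw": 50},{"travel": [0,0,2],"roll": 0,"jaw": 50},{"travel": [0,0,0],"roll": 0,"jaw": 50},{"travel": [0,0,0],"roll": 0,"jaw": 50}])

```text
clock: 22.1
tool_pos: [0.5536, 0.2829, 0.0856]
orientation: [180.0, 0.0, 171.5]
force: [0.3, -0.4, -7.7]
opening: 0.0596
gripper_force: 30.0
```

apply_moves(targets=[{"travel": [0,0,2],"roll": 0,"jaw": 50},{"travel": [0,0,1],"roll": 0,"jaw": 50},{"travel": [0,0,1],"roll": 0,"jaw": 50},{"travel": [0,0,0],"roll": 0,"jaw": 50},{"travel": [0,0,0],"roll": 0,"jaw": 50}])

```text
clock: 22.6
tool_pos: [0.5535, 0.2828, 0.0813]
orientation: [-180.0, -0.0, 171.5]
force: [-0.2, -0.1, -7.8]
opening: 0.0595
gripper_force: 30.0
```

apply_moves(targets=[{"travel": [0,0,1],"roll": 0,"jaw": 50},{"travel": [0,0,0.5],"roll": 0,"jaw": 50},{"travel": [0,0,0],"roll": 0,"jaw": 50},{"travel": [0,0,0],"roll": 0,"jaw": 50}])

```text
clock: 23.0
tool_pos: [0.5538, 0.2828, 0.0805]
orientation: [180.0, 0.0, 171.6]
force: [-1.4, -2.4, -0.0]
opening: 0.0596
gripper_force: 30.0
```

The load is now fully on the tote floor. I'll open and rise.

apply_moves(targets=[{"travel": [0,0,0],"roll": 0,"jaw": 80},{"travel": [0,0,0],"roll": 0,"jaw": 80},{"travel": [0,0,0],"roll": 0,"jaw": 80},{"travel": [0,0,0],"roll": 0,"jaw": 80},{"travel": [0,0,-10],"roll": 0,"jaw": 80},{"travel": [0,0,-20],"roll": 0,"jaw": 80},{"travel": [0,0,-25],"roll": 0,"jaw": 80},{"travel": [0,0,-25],"roll": 0,"jaw": 80},{"travel": [0,0,-25],"roll": 0,"jaw": 80},{"travel": [0,0,-15],"roll": 0,"jaw": 80}])

```text
clock: 24.0
tool_pos: [0.5543, 0.2833, 0.2031]
orientation: [179.9, 0.1, 171.6]
force: [0.6, 0.8, 1.0]
opening: 0.0801
gripper_force: 0.0
```

apply_moves(targets=[{"travel": [20,0,0],"roll": 0,"jaw": 80},{"travel": [30,0,0],"roll": 0,"jaw": 80},{"travel": [30,0,0],"roll": 0,"jaw": 80},{"travel": [10,0,0],"roll": 0,"jaw": 80},{"travel": [0,0,0],"roll": 0,"jaw": 80}])

```text
clock: 24.5
tool_pos: [0.4637, 0.2965, 0.2011]
orientation: [179.9, 0.1, 171.6]
force: [0.2, 0.8, 1.2]
opening: 0.0799
gripper_force: 0.0
```

```bash
python3 -c "
from h import *
go(552,282,200)
im=ctrl.snapshot('scene')[:,:,::-1];cv2.imwrite('pics/s2.png',im[120:370,200:500].repeat(2,0).repeat(2,1))
im=ctrl.snapshot('top')[:,:,::-1].copy();cv2.imwrite('pics/t2.png',im)
y=cv2.inRange(cv2.cvtColor(im,cv2.COLOR_BGR2HSV),(23,150,130),(35,255,255));y[:130]=0;y[230:]=0
for c in blobs(y,60): print(c[:,0].mean(0),rect(ray('top',c[:,0],.099)))
"
```

```text
t 24.5 pos [463.7 296.5 201.1] ori [1.7991e+02 5.0000e-02 1.7164e+02] F [0.18 0.78 1.2 ] open 0.0799 grip 0.0
travel [-89.5  -1.5   1.1] roll 0
[198.56862745 167.68627451] (array([564.7, 299.4]), 68.3, 19.6, -7.6)
[210.51111111 167.71111111] (array([565.1, 261.9]), 56.7, 20.7, -8.7)
[315.         180.51515152] (array([523.7, -64.6]), 87.8, 18.6, 0.4)
[327.43939394 180.5       ] (array([ 525.4, -103.1]), 84.7, 21.5, 0.2)
[354.09090909 181.        ] (array([ 524.1, -185.1]), 88.7, 20.9, 3.8)
[366.31818182 180.06060606] (array([ 526.9, -222.7]), 88.2, 20.8, 4.2)
```

View pics/s2.png

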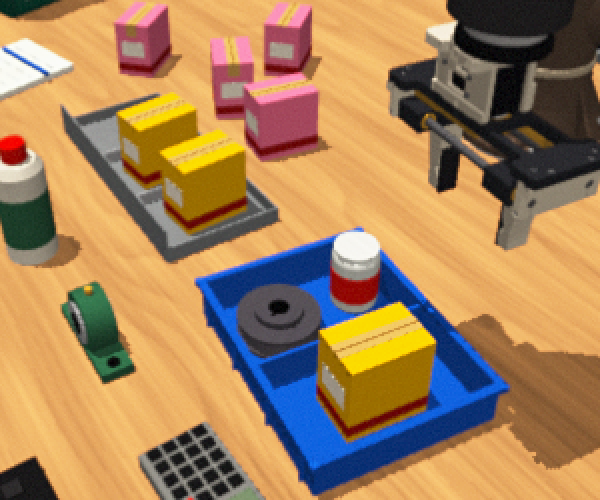

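The picture shows the full carton upright in the tote's free half, both empties upright in their bays and the other items in place. I'll hand it in.

```bash
python3 -c "
from plant import ctrl
print(ctrl.close_job())"
```

```text
the job is handed in; nothing more can be done
None
```

I lifted all three cartons in order and stood each one back in its bay; the right one (carton 3, about 8 N) was the full one, and it now stands upright in the tote's free half with both empties in their bays. I handed the job in at about 24.6 s of the 72 s; the hand-in returned no verdict.

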